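# Clamp a slat in the drilling jig

### The arm

A 6-joint arm with a two-finger parallel gripper is mounted at the origin on a cart in front of the work surface, level with it; the furniture and walls round the work are solid. World frame = base frame: x ahead of the robot, y to its left, z up, the work surface at z = 0. Lengths are in mm, angles in degrees, forces in N, time in s.
With the tool pointing down it reaches from about 425 to 950 mm from the base axis. Payload 3.5 kg.
Tool frame: the origin (TCP) lies midway between the tips of the shut fingers; the grasp point (between the pads) lies 19 mm behind it; z points along the fingers, y is the line along which they close (so a half turn about z gives the same grasp; the last joint's range is limited). The gripper opens to 85 mm and grips with 20 to 120 N. Pads are 22 mm wide; open, the fingers measure 114 mm over their backs; the gripper's body (76 mm by 85 mm) begins 54 mm behind the grasp point. The pads swing forward as they close: fully open they stand 13 mm farther back than shut.
Start: joints at [-82.449, 16.404, 90.338, -0, 73.258, -8.594], TCP at [187.732, -648.354, 231.325] pointing down, gripper open.
Joint ranges: [-158.93, 158.93], [-51.34, 127.21], [12.03, 142.37], [-87.48, 267.48], [13.55, 161.25], [-162.69, 162.69]. Speed limits (degrees/s): [159.86, 159.86, 180, 180, 180, 180].

### API

Orientations are given as a 3x3 rotation matrix whose columns are the frame's x, y, z axes.
In Python, from workcell import arm gives the robot as it stands.
- The arm moves only by the tool send_rows, never from a script. Its argument "increments" is one flat list of numbers, 7 for each row, row after row: the turn, a rotation vector about the tool's x, y, z in rad, then the shift along the tool's x, y, z in cm, then the finger opening in cm, from 0 to 8.54. A call has 1 to 8 rows; each row is the pose to reach, as a shift and turn from the pose commanded when the call began, along the tool's axes at that moment; what a row does not reach only later rows make up. A row lasts 1/8 s, in which the tool goes at most 62.5 mm and 10.7 degrees, less where a joint would pass 70% of its speed; a pose out of reach is approached as far as the arm can. A call with a gripper value outside its range is refused whole. The fingers move at their own pace and stop on an object; "force" is the grip in N (left out, the last holds). Time passes only in rows, so rows that repeat a pose let the fingers close. It gives the time, the measured TCP pose, the force, the opening and the grip force at its end, in the units of the state.
- arm.sense(): the state, without advancing time (a new reading comes with each control period).
- arm.camera(name): name is "scene" or "top" or "wrist"; returns (picture, depth): 420x560x3 uint8, red, green, blue; 420x560 float32, mm along the optical axis (not along the pixel's ray), 0 where there is no reading.
- arm.calibration(name): a dict with "fx", "fy", "cx", "cy" (pixels), "T" (4x4, takes a point from camera to world coordinates); the wrist camera has in their place "mount" (4x4, takes a point from camera to tool coordinates, whose origin is the TCP and whose axes are the flange's). Camera axes: x right, y up, looking along -z (the intrinsics and any distortion apply to the point x, -y, -z); pixel columns grow to the right and rows downward; lengths in mm; the calibration is good to about 2 mm. A picture is of the moment at which its call begins: read the wrist's pose just before it. calibration takes no time and is no camera call.
- arm.hand_in(): hands the job in; it is judged then, once.
The state is a dict: "time": time; "joint_pos": joint angles; "joint_velocities": joint speeds; "joint_torque": joint torques, N m; "position": TCP position; "ee_rot": TCP orientation; "wrist_force": force on the tool from outside, world axes, zero at the start; "torque": the same for the moment, N m; "opening": opening from 0.0 (shut) to 1.0 (fully open); "finger_force": force on a finger pad.
Only numpy, scipy, OpenCV 4.12 (cv2) and the standard library are available. Lean on these libraries where they do the work, as an engineer would, in place of code of your own. Each camera call takes 0.05 s, during which the arm holds its last target. There are 200 camera calls.

### The job

Lay the loose plywood slat centrally across the two wooden saddles of the drilling jig, so that it drops flat between the cheeks of both. Then swing the jig's hinged metal leaf down over it and press its free end until the spring catch snaps over it and holds it fully shut, and turn the steel lock collar counter-clockwise as far as it goes, so that its red finger lies over the green mark on the leaf. Leave the sanding block, tape measure and glue bottle where they are.

Things in the scene. Friction and masses are not known exactly. Their poses are not given: they have to be found in the camera images.
- jig: Drilling jig fixed to the bench: plywood board, x -115 to 100, y -105 to 105, top z 18 mm. Origin on the bench under the saddles' middle; x from the catch (robot's side) to the hinge (far side), y along the slat's seat, z up. Place and yaw vary. Hinge block x 67 to 87, y +-45, to z 48 mm.
- seat (a point): Jig point midway between the saddles (which lie at y +-65 mm, 20 mm long in y) at their floors' height: jig 0, 0, 32 mm; jig's axes. The slat belongs here, length along y. Saddles are 41 mm wide in x between cheeks 8.5 mm thick that rise to jig z 50 mm. Between the saddles only the board lies below: room for fingers.
- slat: The loose plywood slat, 196 x 33 x 13 mm, 0.08 kg (varies), flat on the bench right of the jig at the start. This frame lies at one end of the slat and is oblique to it: use slat_mid.
- slat_mid (a point): Centre of the slat, about 6.5 mm above what it lies on: x along its length (+-98 mm), y across its width (+-16.5 mm), z through its thickness (up at the start). Either end and either face may be used. Pick it across the 33 mm width.
- leaf_hinge (a point): Middle of the leaf's hinge axis, which runs along jig y: jig x 75, y 0, z 61 mm; jig's axes. The leaf is an aluminium plate 10 mm thick (axis in its middle plane), 90 mm wide, 7 to 142 mm from the axis (raised, its end stands some 215 mm over the bench), with a rubber pad under it that ends 2 mm above the seated slat. It cannot close over an unseated slat, nor once the collar is locked.
- leaf (a joint): Leaf angle (rad): 0 = shut, level, pointing to jig -x; positive = raised. Starts at 1.65 to 1.9, leaning back past upright; stop at 1.95. The stiff hinge (0.15 N m friction) keeps it wherever left. Lowered, its end stops on the catch roller at about 0.09; pressing the end with some 8 to 10 N snaps it past the roller (at 0.03), which then holds it at 0.
- leaf_press (a point): Middle of the orange press pad on the outer (when shut, upper) face of the leaf, 122 mm from the hinge axis, 6 mm from the plate's middle plane; x along the leaf to the hinge, z out of that face. Push and press here with closed fingers: first from behind the raised leaf, forwards and down along its arc, then straight down.
- catch (a point): Centre of the catch's spring roller (steel, 12 mm diameter, along jig y): jig x -81, y 0, z 66 mm; jig's axes. Behind it the black housing, x -109 to -91, y +-22, to z 76 mm. The leaf's striker bar (8 mm thick, 150 mm from the hinge axis) snaps under the roller.
- collar (a joint): Angle of the lock collar about the upright axis (rad), growing counter-clockwise seen from above: 0 = red finger towards jig -x (clear of the leaf), 1.5 = hard stop, finger towards jig -y over the green mark on the shut leaf (locked). Starts at 0 to 0.3; friction 0.05 N m; stays where it is left.
- collar_grip (a point): On the collar's axis: jig x -62, y 68, z 94 mm; jig's axes. Knurled steel cylinder of 44 mm diameter, jig z 75 to 101 mm (screw head to 104 mm); grip it anywhere round its side. Below it (z 69 to 75 mm) is the red finger, 16 mm wide, reaching 40 mm from the axis; below that a thin post.
- sanding_block: Bystander: cork sanding block 63 x 101 x 34 mm, left of the jig. Origin under its centre.
- tape_measure: Bystander: yellow tape measure 38 x 75 x 62 mm, left of the jig. Origin under its centre.
- wood_glue: Bystander: white glue bottle with red nozzle, 58 mm across, 187 mm tall, behind the slat, right of the jig. Origin under its centre.

How it is judged (in metres and radians):
On the way, in this order (a step that is already met when the one before it is completed fails the run):
1. the slat lies flat in both saddles, released (x of slat_mid in the frame of seat between -0.008 and 0.008 m and y of slat_mid in the frame of seat between -0.025 and 0.025 m and z of slat_mid in the frame of seat between 0 and 0.0105 m and angle between the x axis of slat_mid and the y axis of seat, either way round below 0.12 rad and contact force between the fingers and slat below 0.1 N), for 0.2 s.
2. the leaf is shut past the catch, over the seated slat (x of slat_mid in the frame of seat between -0.008 and 0.008 m and y of slat_mid in the frame of seat between -0.025 and 0.025 m and z of slat_mid in the frame of seat between 0 and 0.0105 m and angle between the x axis of slat_mid and the y axis of seat, either way round below 0.12 rad and value of joint leaf below 0.02 rad), for 0.3 s.
3. the collar is turned to its locked stop (value of joint collar above 1.35 rad), for 0.2 s.
At the end, for the whole second after the job is handed in: The slat lies at rest, flat in both saddles (centre within 8 mm of the seat across and 25 mm along it, at most 10.5 mm above the saddle floor, turned less than 0.12 rad from the jig's y); the leaf is held shut by the catch (below 0.02 rad); the collar is locked (above 1.35 rad) (all of step 2 and value of joint collar above 1.35 rad and linear speed of slat below 0.02 m/s); the robot touches nothing.
It fails at once if the sanding block is moved more than 30 mm (distance of sanding_block from where it was at the start of the episode above 0.03 m).
It fails at once if the tape measure is moved more than 30 mm (distance of tape_measure from where it was at the start of the episode above 0.03 m).
It fails at once if the wood glue is moved more than 30 mm (distance of wood_glue from where it was at the start of the episode above 0.03 m).
It also fails if it takes over 64 s, if anything falls off the work surface, if the arm or the gripper's body presses on something with over 40 N, if the wrist force passes 120 N, or if a joint passes its speed limit or range.

## Working session

There is one attempt and no reset: what is moved stays moved. The work goes in short steps, Python scripts to look and compute and a tool call to move; the robot and the scene stay as the last step left them, time stands still between calls to the robot, and variables do not carry over. Pictures are saved under pics/ and viewed, at most 10 in all, crops included, and the job is handed in when it is done.

Besides the shell and the picture viewer there is one more tool, called after "Request:" by a JSON object that holds its "fn" and its "kwargs", one argument or row to a line. send_rows: Moves the arm, as the interface text tells. Its arguments: {"type":"object","properties":{"increments":{"type":"array"},"force":{"type":"number"}},"required":["increments"]}

```bash
mkdir -p pics; ls
python3 - <<'E'
from workcell import arm
import cv2,numpy as np
for n in ("scene","top"):
    p,d=arm.camera(n); cv2.imwrite(f"pics/{n}0.png",p[:,:,::-1]); np.save(f"{n}0.npy",d)
    print(n,arm.calibration(n))
print(arm.calibration("wrist")); print(arm.sense())
E
```

```text
pics
scene {'fx': 383.26813366924665, 'fy': 383.26813366924665, 'cx': 287.14233657196223, 'cy': 209.47414649814655, 'T': array([[-9.07103630e-01,  2.78424264e-01, -3.15662690e-01,
         2.13879808e+02],
       [-4.20694916e-01, -6.23557866e-01,  6.58931995e-01,
         7.63803255e+02],
       [-1.33712980e-02,  7.30517294e-01,  6.82763276e-01,
         8.45250496e+02],
       [ 0.00000000e+00,  0.00000000e+00,  0.00000000e+00,
         1.00000000e+00]])}
top {'fx': 521.9200615874172, 'fy': 521.9200615874172, 'cx': 264.64809038110093, 'cy': 209.0808912222742, 'T': array([[-1.85873875e-02,  9.88586866e-01, -1.49500897e-01,
         3.70475197e+02],
       [-9.99701126e-01, -2.07509675e-02, -1.29250170e-02,
         4.27378200e+01],
       [-1.58797903e-02,  1.49215973e-01,  9.88677109e-01,
         1.33465480e+03],
       [ 0.00000000e+00,  0.00000000e+00,  0.00000000e+00,
         1.00000000e+00]])}
{'fx': 293.4765137987861, 'fy': 293.4765137987861, 'cx': 282.58483148420606, 'cy': 211.22055672717372, 'mount': array([[ 1.30591357e-03,  9.65916055e-01,  2.58852213e-01,
         6.56
[... 393 characters left out ...]
1, -8.59294245e+00]), 'joint_velocities': array([ 0.00126483, -0.0468755 , -0.08217088, -0.0182761 ,  0.09403144,
        0.08533144]), 'joint_torque': array([ 3.89579345e-04, -4.07297623e+01, -2.93699938e+01, -1.79162048e-04,
        3.41831364e-03, -1.11934542e-07]), 'position': array([ 187.64259003, -647.74207041,  230.02806844]), 'ee_rot': array([[ 9.60570775e-01,  2.78035443e-01, -2.79440727e-04],
       [ 2.78035361e-01, -9.60568244e-01,  2.23294948e-03],
       [ 3.52417211e-04, -2.22260042e-03, -9.99997468e-01]]), 'wrist_force': array([-0.41331308, -0.47663547, -0.635303  ]), 'torque': array([-0.02731302, -0.03375524, -0.03310389]), 'finger_force': 0.0, 'opening': 0.9988705861504751}
```

View pics/top0.png

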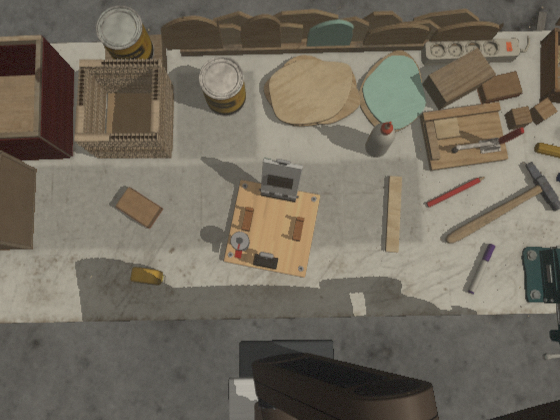

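View pics/scene0.png

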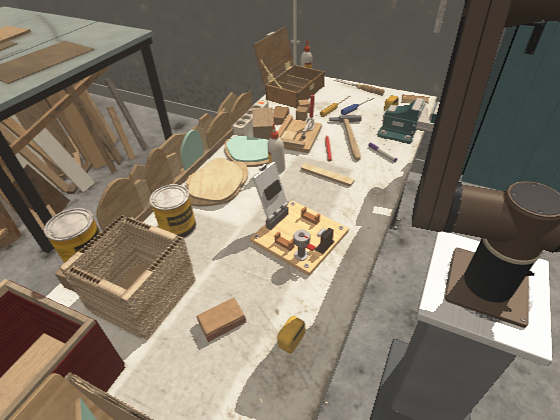

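The top view shows the jig board centred near pixel (271,231), collar at (240,241), catch at (265,262), raised leaf at (282,178), slat at (393,214) and glue at (380,140). Next I'll measure the board and slat with depth.

```bash
cat > h.py <<'E'
import numpy as np, cv2
from workcell import arm
def cloud(d,c,T):
    v,u=np.mgrid[:d.shape[0],:d.shape[1]].astype(float)
    P=np.stack([(u-c['cx'])/c['fx']*d,-(v-c['cy'])/c['fy']*d,-d,np.ones_like(d)],-1)
    W=(P@T.T)[...,:3]; W[d<=0]=np.nan; return W
def rect(m,W):
    return cv2.minAreaRect(W[m][:,:2].astype(np.float32))
E
python3 - <<'E'
from h import *
c=arm.calibration("top"); d=np.load("top0.npy"); W=cloud(d,c,c['T']); z=W[...,2]
def blob(r0,r1,c0,c1,lo,hi):
    m=np.zeros(z.shape,np.uint8); m[r0:r1,c0:c1]=(z[r0:r1,c0:c1]>lo)&(z[r0:r1,c0:c1]<hi)
    n,l,s,_=cv2.connectedComponentsWithStats(m); k=1+s[1:,4].argmax(); m=l==k
    return m
print("table",np.nanmedian(z[250:285,330:380]),np.nanmedian(z[180:230,330:380]))
m=blob(165,265,375,415,6,30); print("slat",rect(m,W),np.median(z[m]),m.sum())
m=blob(170,285,215,325,10,27); print("board",rect(m,W),np.median(z[m]),m.sum())
b=cv2.boxPoints(rect(m,W)); print(b)
m=blob(225,255,225,255,85,125); print("collar",W[m].mean(0),rect(m,W),m.sum())
m=blob(250,275,245,285,65,85); print("housing",W[m].mean(0),rect(m,W),m.sum())
m=blob(210,240,285,310,38,62); print("saddleR",W[m].mean(0),rect(m,W),m.sum())
m=blob(200,240,232,260,38,62); print("saddleL",W[m].mean(0),rect(m,W),m.sum())
m=blob(150,205,250,310,120,240); print("leaf",W[m].mean(0),rect(m,W),W[m].min(0),W[m].max(0))
m=blob(110,165,360,400,30,230); print("glue",W[m].mean(0),z[m].max())
E
```

```text
table -2.0489849753644194 -1.86800126112621
slat ((552.2086181640625, -268.4876708984375), (33.50995635986328, 196.453125), 83.82232666015625) 10.5871674847358 934
board ((521.5900268554688, 42.86003875732422), (210.15098571777344, 215.13705444335938), 77.65618133544922) 16.458067653195712 5467
[[394.04547 -36.79062]
 [604.20905 -82.78209]
 [649.1346  122.5107 ]
 [438.971   168.50217]]
collar [481.94901112 120.542331    98.98669226] ((482.4293212890625, 121.51841735839844), (43.311729431152344, 43.205772399902344), 89.06877899169922) 286
housing [436.90901099  61.5671657   72.46941927] ((438.73992919921875, 60.833534240722656), (43.23122787475586, 33.676368713378906), 78.01985931396484) 206
saddleR [538.44975401 -26.83871729  46.85207199] ((538.6083374023438, -26.944713592529297), (18.662799835205078, 7.921218395233154), 75.1562728881836) 30
saddleL [566.19344855  99.63826384  46.16220184] ((566.525390625, 99.57402801513672), (18.555110931396484, 8.665179252624512), 78.19275665283203) 31
leaf [629.41656742  19.3125827  165.20843565] ((629.2185668945312, 19.40337371826172), (89.93152618408203, 46.27886962890625), 78.25885772705078) [602.10239679 -27.8177922  120.05129912] [658.94957952  63.54478939 211.5954209 ]
glue [ 722.883902   -224.73369494  108.08492368] 187.08398678418325
```

Board edges, collar, housing and cheeks all agree within 1 mm: jig origin is about (528.9, 41.3) with yaw −12.3°. The slat is at (552.2, −268.5) with its long axis at −6.2°. Now moving over the slat.

Request:
{"fn": "send_rows", "kwargs": {
  "increments": [0,0,0.05,5,-2.9,0,5.5,0,0,0.1,10,-5.8,0,5.5,0,0,0.15,15,-8.7,0,5.5,0,0,0.2,20,-11.6,0,5.5,0,0,0.25,25,-14.5,0,5.5,0,0,0.3,30,-17.4,0,5.5,0,0,0.35,35,-20.2,0,5.5,0,0,0.389,40,-23.1,0,5.5],
  "force": 40
}}

```text
time: 1.1
position: [508.6, -313.5, 230.9]
ee_rot: [[0.994, -0.108, -0.001], [-0.108, -0.994, 0.0], [-0.001, -0.0, -1.0]]
wrist_force: [1.4, -0.8, -0.0]
opening: 0.643
finger_force: 0.0
```

Request:
{"fn": "send_rows", "kwargs": {
  "increments": [0,0,0,2.5,-3.2,2,5.5,0,0,0,3.85,-4.94,5,5.5,0,0,0,3.85,-4.94,7,5.5,0,0,0,3.85,-4.94,7,5.5]
}}

```text
time: 1.6
position: [549.5, -269.9, 158.6]
ee_rot: [[0.994, -0.107, -0.005], [-0.107, -0.994, 0.003], [-0.005, -0.002, -1.0]]
wrist_force: [0.3, -0.7, -0.6]
opening: 0.642
finger_force: 0.0
```

```bash
cat >> h.py <<'E'
def wrist():
    s=arm.sense(); p,d=arm.camera("wrist"); c=arm.calibration("wrist")
    T=np.eye(4); T[:3,:3]=s['ee_rot']; T[:3,3]=s['position']
    return s,p,cloud(d,c,T@c['mount'])
def blobs(m,W,k=1):
    n,l,st,_=cv2.connectedComponentsWithStats(m.astype(np.uint8)); o=np.argsort(-st[1:,4])[:k]+1
    return [l==i for i in o]
E
python3 - <<'E'
from h import *
s,p,W=wrist(); z=W[...,2]; cv2.imwrite("pics/w1.png",p[:,:,::-1])
print(s['position'],s['ee_rot'][:,0])
print("table",np.nanpercentile(z,[5,25,50,75]))
t=np.nanmedian(z)
for m in blobs((z>t+6)&(z<t+30),W,2): print(rect(m,W),np.median(z[m])-t,m.sum())
E
```

```text
[ 549.49296365 -269.90048571  158.60596148] [ 0.99421173 -0.10732706 -0.00489362]
table [-9.82543315e-01 -3.22175996e-02  9.39974368e-01  3.37346323e+01]
((509.6287841796875, -14.354652404785156), (101.29505157470703, 219.9623260498047), 72.60194396972656) 16.976752366695138 14450
((699.03076171875, -444.41656494140625), (52.82074737548828, 158.80340576171875), 6.999328136444092) 17.70226150935278 7414
```

Run:
```python
from h import *
s,p,W=wrist(); z=W[...,2]
print(s['position'])
for m in blobs((z>6)&(z<22),W,6): print(rect(m,W),np.median(z[m]),m.sum())
```

```text
[ 550.28962477 -270.83540666  160.51627068]
((509.618896484375, -13.87738037109375), (101.8177490234375, 219.7659454345703), 72.93017578125) 17.86572529869636 13360
((701.1360473632812, -446.80078125), (56.336090087890625, 163.9103240966797), 7.02982234954834) 18.686315261988483 7608
((551.9949340820312, -268.1673583984375), (32.10454177856445, 195.62750244140625), 84.21012878417969) 12.459961646285052 6006
((520.9901123046875, -474.04156494140625), (28.71430206298828, 176.66622924804688), 28.166336059570312) 17.289648287470357 4706
((608.7152099609375, -431.9237976074219), (14.10720443725586, 166.26156616210938), 25.053298950195312) 9.259802218770005 2382
((434.57781982421875, -492.4682312011719), (17.75228500366211, 77.73542022705078), 63.07249450683594) 15.564643198034247 1292
```

View pics/w1.png

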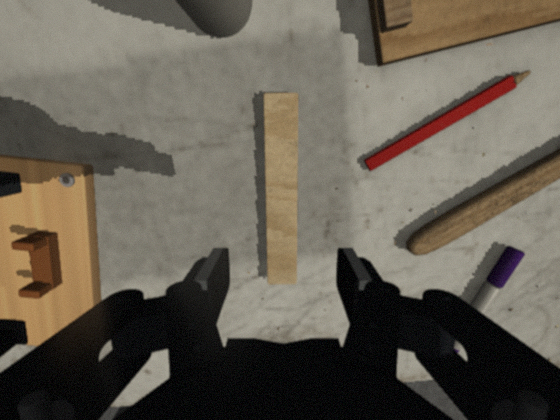

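The wrist view shows the slat centred at (281,187) between the fingers. It measures (552, −268.2) at −5.9°, which confirms the top camera. Descending.

Request:
{"fn": "send_rows", "kwargs": {
  "increments": [0,0,0,0.1,-0.2,4,5.5,0,0,0,0.1,-0.2,8,5.5,0,0,0,0.1,-0.2,12,5.5,0,0,0,0.1,-0.2,14.5,5.5,0,0,0,0.1,-0.2,15.2,5.5,0,0,0,0.1,-0.2,15.2,5.5]
}}

```text
time: 2.45
position: [553.0, -269.5, 10.6]
ee_rot: [[0.994, -0.108, 0.002], [-0.108, -0.994, -0.001], [0.002, 0.001, -1.0]]
wrist_force: [-0.2, -0.0, -0.2]
opening: 0.645
finger_force: 0.0
```

Request:
{"fn": "send_rows", "kwargs": {
  "increments": [0,0,0,0,0,0.5,5.5,0,0,0,0,0,0.9,5.5,0,0,0,0,0,0.9,5.5,0,0,0,0,0,0.9,2.5,0,0,0,0,0,0.9,2.5,0,0,0,0,0,0.9,2.5,0,0,0,0,0,0.9,2.5,0,0,0,0,0,0.9,2.5]
}}

```text
time: 3.45
position: [552.8, -268.5, 0.7]
ee_rot: [[0.994, -0.107, 0.001], [-0.107, -0.994, -0.0], [0.001, 0.0, -1.0]]
wrist_force: [0.7, -0.2, 2.1]
opening: 0.364
finger_force: 41.0
```

Request:
{"fn": "send_rows", "kwargs": {
  "increments": [0,0,0,0,0,-2,2.5,0,0,0,0,0,-6,2.5,0,0,0,0,0,-10,2.5,0,0,0,0,0,-14,2.5,0,0,-0.17,0,-3,-16,2.5,0,0,-0.34,0,-6,-16,2.5,0,0,-0.51,0,-8,-16,2.5,0,0,-0.68,0,-10,-16,2.5]
}}

```text
time: 4.45
position: [563.0, -168.0, 161.3]
ee_rot: [[0.837, 0.547, 0.0], [0.547, -0.837, -0.0], [0.0, 0.0, -1.0]]
wrist_force: [0.9, 0.1, -0.1]
opening: 0.361
finger_force: 40.6
```

Request:
{"fn": "send_rows", "kwargs": {
  "increments": [0,0,-0.17,0,0,0,2.5,0,0,-0.34,0,0,0,2.5,0,0,-0.51,0,0,0,2.5,0,0,-0.68,0,0,0,2.5,0,0,-0.782,0,0,0,2.5,0,0,-0.782,0,0,0,2.5,0,0,-0.782,0,0,0,2.5]
}}

```text
time: 5.32
position: [563.1, -168.9, 160.8]
ee_rot: [[0.216, 0.976, 0.0], [0.976, -0.216, -0.0], [-0.0, 0.0, -1.0]]
wrist_force: [0.0, -0.6, -0.2]
opening: 0.361
finger_force: 40.6
```

Request:
{"fn": "send_rows", "kwargs": {
  "increments": [0,0,0,0,-4,0,2.5,0,0,0,2,-7.9,0,2.5,0,0,0,6,-7.9,0,2.5,0,0,0,10,-7.9,0,2.5,0,0,0,14,-7.9,0,2.5,0,0,0,18,-7.9,0,2.5,0,0,0,19.8,-7.9,0,2.5,0,0,0,19.8,-7.9,0,2.5]
}}

```text
time: 6.32
position: [528.5, 41.9, 160.4]
ee_rot: [[0.213, 0.977, -0.0], [0.977, -0.213, -0.0], [-0.0, -0.0, -1.0]]
wrist_force: [-0.2, 0.2, 0.0]
opening: 0.362
finger_force: 40.6
```

Run:
```python
from h import *
s,p,W=wrist(); z=W[...,2]; cv2.imwrite("pics/w2.png",p[:,:,::-1])
print(s['position'],s['ee_rot'][:,0])
a=np.radians(-12.3);R=np.array([[np.cos(a),-np.sin(a)],[np.sin(a),np.cos(a)]])
J=(W[...,:2]-[528.9,41.3])@R
for m in blobs((z>41)&(z<55),W,4)+blobs((z>150)&(z<190),W,2)+blobs((z>90)&(z<110),W,2): print(J[m].mean(0),J[m].min(0),J[m].max(0),np.median(z[m]),m.sum())
```

```text
[528.47819567  41.9376232  160.38000755] [ 2.12775568e-01  9.77100979e-01 -4.84581440e-04]
[69.7277558   3.32656363] [ 66.63393161 -43.22602268] [76.49970446 45.67364283] 48.14922221335743 891
[-94.61204155  19.80291893] [-105.69123694   12.88853459] [-90.59040995  22.70625126] 48.895030260903184 108
[84.56861226 44.69726106] [82.91741574 44.15095194] [86.09589695 45.56524289] 47.51749196614777 10
[-91.60636283 -19.99396312] [-91.91600603 -20.72298618] [-91.29671962 -19.26494006] 53.25411019100861 2
[-0.57555886 36.58613611] [-29.62856097 -40.82477986] [28.81056604 98.54276578] 172.19605269371198 21522
[104.6606161    8.45166838] [ 87.76354336 -35.86397508] [116.46768369  46.29388668] 171.10354224721445 15849
[-60.41605307  69.02296277] [-84.90732497  45.82286594] [-38.9902336   91.31303467] 101.37866391511064 3762
[82.4392826   4.74059508] [ 78.20384156 -43.96669019] [91.21344144 45.86816638] 100.22614823532302 2296
```

View pics/w2.png

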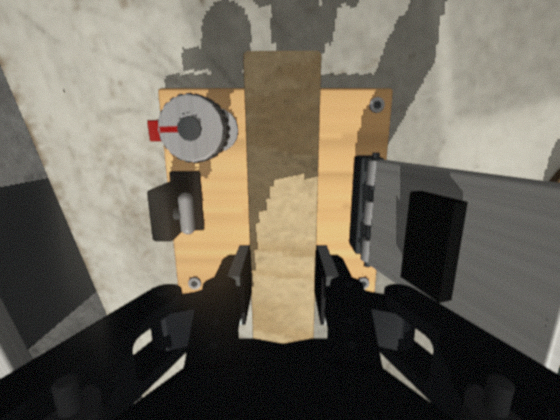

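The wrist view shows the slat aligned over the seat. The collar (190,128), catch roller (186,213) and hinge (367,210) all match the jig estimate within 1 mm, so I'll lower.

Request:
{"fn": "send_rows", "kwargs": {
  "increments": [0,0,0,0,0,4,2.5,0,0,0,0,0,8,2.5,0,0,0,0,0,10,2.5,0,0,0,0,0,11,2.5,0,0,0,0,0,11.6,2.5,0,0,0,0,0,12.2,2.5,0,0,0,0,0,12.5,2.5,0,0,0,0,0,12.5,2.5]
}}

```text
time: 7.38
position: [528.6, 41.4, 35.5]
ee_rot: [[0.214, 0.977, 0.0], [0.977, -0.214, -0.0], [0.0, 0.0, -1.0]]
wrist_force: [0.8, 0.4, 0.1]
opening: 0.36
finger_force: 40.6
```

Request:
{"fn": "send_rows", "kwargs": {
  "increments": [0,0,0,0,0,0.25,2.5,0,0,0,0,0,0.25,2.5,0,0,0,0,0,0.25,5.5,0,0,0,0,0,0.25,5.5,0,0,0,0,0,0.25,5.5,0,0,0,0,0,0.25,5.5]
}}

```text
time: 8.12
position: [528.5, 41.4, 32.9]
ee_rot: [[0.214, 0.977, 0.0], [0.977, -0.214, -0.0], [0.0, 0.0, -1.0]]
wrist_force: [-0.2, -0.4, 0.3]
opening: 0.649
finger_force: 0.0
```

Request:
{"fn": "send_rows", "kwargs": {
  "increments": [0,0,0,0,0,-2,5.5,0,0,0,0,0,-5,5.5,0,0,0,0,0,-9,5.5,0,0,0,0,0,-14,5.5,0,0,0,0,0,-18,5.5,0,0,0,0,0,-22,5.5,0,0,0,0,0,-22,5.5,0,0,0,0,0,-22,5.5]
}}

```text
time: 9.12
position: [527.9, 41.5, 251.8]
ee_rot: [[0.214, 0.977, -0.001], [0.977, -0.214, 0.0], [-0.0, -0.001, -1.0]]
wrist_force: [-0.4, 0.1, -0.8]
opening: 0.641
finger_force: 0.0
```

Run:
```python
from h import *
s,p,W=wrist(); z=W[...,2]
print(s['position'],s['ee_rot'][:,0],s['joint_pos'])
a=np.radians(-12.3);R=np.array([[np.cos(a),-np.sin(a)],[np.sin(a),np.cos(a)]])
J=(W[...,:2]-[528.9,41.3])@R
k=(abs(J[...,0])<30)&(abs(J[...,1])<110)
m=blobs(k&(z>41)&(z<48),W)[0]
print("slat",cv2.minAreaRect(J[m].astype(np.float32)),np.percentile(z[m],[5,50,95]))
for y0 in (-90,-75,-40,0,40,80):
    q=m&(abs(J[...,1]-y0)<6); print(y0,q.sum(), J[q][:,0].min() if q.any() else 0,J[q][:,0].max() if q.any() else 0,np.median(z[q]))
# leaf geometry
c=arm.calibration("top"); p,d=arm.camera("top"); cv2.imwrite("pics/top1.png",p[:,:,::-1])
W=cloud(d,c,c['T'])
sp,sd=arm.camera("scene"); cc=arm.calibration("scene"); cv2.imwrite("pics/sc1.png",sp[:,:,::-1])
W=cloud(sd,cc,cc['T']); z=W[...,2]; J=(W[...,:2]-[528.9,41.3])@R
k=(J[...,0]>60)&(J[...,0]<140)&(abs(J[...,1])<48)&(z>80)
A=J[k][:,0];B=z[k]; print("leaf pts",k.sum(),np.polyfit(B,A,1),B.max(),A[B>B.max()-5].mean())
```

```text
[527.93406592  41.47987068 251.82652545] [ 2.14300105e-01  9.76767863e-01 -8.28683897e-05] [-6.49303116e+00 -2.99451066e+00  1.09412062e+02  3.31372008e-03
  7.36596524e+01  5.88050689e+00]
slat ((-0.282562255859375, -1.0959930419921875), (32.03205490112305, 195.469482421875), 0.25367826223373413) [43.34518807 44.59431889 45.81861575]
-90 211 -15.910846075310918 15.146653001980301 44.75255685755951
-75 212 -15.789292265170705 14.98282343303603 44.7367112477767
-40 236 -15.395469284786866 15.863039553880204 44.748903161854116
0 269 -16.2883385994046 15.404121938754736 44.51856411519333
40 297 -15.78054232528384 14.955620703256812 44.587524724896866
80 306 -16.52453758964274 14.415777988736462 44.54271224225997
leaf pts 1077 [ 0.14482825 72.93515039] 359.33183001023195 61.331957412270796
```

The slat is seated: its top is at 44.6 mm, centred (−0.3, −1.1) and turned 0.3°. Next, close the fingers and go behind the leaf, turning 90°.

Request:
{"fn": "send_rows", "kwargs": {
  "increments": [0,0,0.18,0,2,-0.5,0,0,0,0.36,0,4,-1,0,0,0,0.54,0,6,-1,0,0,0,0.72,0,8,-1,0,0,0,0.9,0,10,-1,0,0,0,1.08,0,12,-1,0,0,0,1.26,0,14,-1,0,0,0,1.44,0,16.1,-1,0]
}}

```text
time: 10.28
position: [685.8, 6.8, 260.7]
ee_rot: [[0.996, -0.091, -0.003], [-0.091, -0.996, 0.0], [-0.003, -0.0, -1.0]]
wrist_force: [-0.7, 0.1, 0.5]
opening: 0.001
finger_force: 0.0
```

Request:
{"fn": "send_rows", "kwargs": {
  "increments": [0,0,0.128,0,0,0,0,0,0,0.128,0,0,0,0]
}}

```text
time: 10.52
position: [685.3, 6.9, 260.8]
ee_rot: [[0.978, -0.21, -0.003], [-0.21, -0.978, 0.0], [-0.003, 0.0, -1.0]]
wrist_force: [0.1, -0.1, 0.7]
opening: -0.002
finger_force: 0.0
```

```bash
cat >> h.py <<'E'
a=np.radians(-12.3);R=np.array([[np.cos(a),-np.sin(a)],[np.sin(a),np.cos(a)]])
def tojig(W): return (W[...,:2]-[528.9,41.3])@R
E
python3 - <<'E'
from h import *
s,p,W=wrist(); z=W[...,2]; J=tojig(W)
print(s['position'],s['ee_rot'][:,0],tojig(s['position']),s['opening'])
sp,d=arm.camera("scene"); c=arm.calibration("scene"); cv2.imwrite("pics/sc2.png",sp[150:280,200:370,::-1].repeat(4,0).repeat(4,1))
W=cloud(d,c,c['T']); J=tojig(W); z=W[...,2]
for h in (100,120,140,160,180,200,210):
    q=(abs(z-h)<4)&(abs(J[...,1]+30)<12)&(J[...,0]>65)&(J[...,0]<135)
    print(h,q.sum(),J[q][:,0].mean() if q.any() else 0)
E
```

```text
[685.31941639   6.85840002 260.77087689] [ 0.97764496 -0.21023929 -0.00312579] [160.16600588  -0.32892414] -0.001572068963596016
100 14 81.60000839776221
120 2 79.57222964842236
140 8 84.21067838883963
160 19 100.83668137021243
180 17 107.15652887601495
200 11 115.50251944690459
210 0 0
```

View pics/sc2.png

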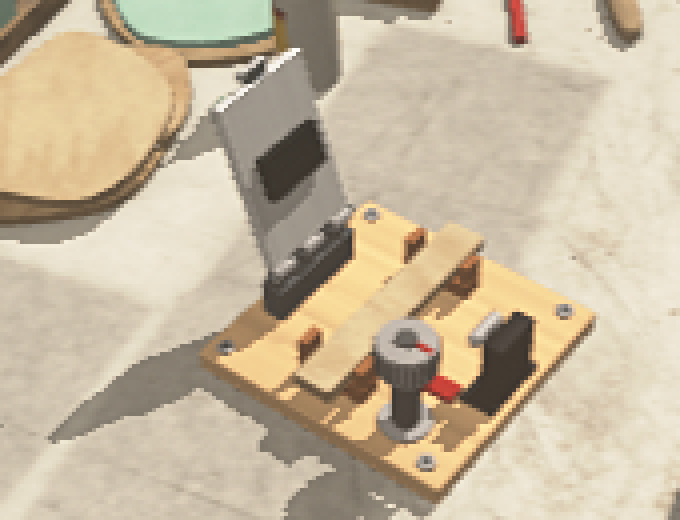

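The scene view shows the slat lying in both saddles (390,305), the leaf raised and leaning back, and the red finger pointing to the catch. Descending behind the leaf, then pushing it forward.

Request:
{"fn": "send_rows", "kwargs": {
  "increments": [0,0,0,0,0,4,0,0,0,0,0,0,7.8,0,0,0,0,0,0,7.8,0,0,0,0,-2,0,7.8,0,0,0,0,-3.5,0,7.8,0,0,0,0,-5,0,7.8,0,0,0,0,-6.5,0,7.8,0,0,0,0,-8,0,7.8,0]
}}

```text
time: 11.62
position: [607.7, 23.9, 186.5]
ee_rot: [[0.977, -0.211, 0.003], [-0.211, -0.977, -0.0], [0.003, -0.0, -1.0]]
wrist_force: [1.1, 0.6, 0.5]
opening: -0.0
finger_force: 0.6
```

Request:
{"fn": "send_rows", "kwargs": {
  "increments": [0,0,0,-2,0,0.3,0,0,0,0,-3.5,0,0.7,0,0,0,0,-5,0,1.3,0,0,0,0,-6.3,0,2.1,0,0,0,0,-7.6,0,3.2,0,0,0,0,-8.7,0,4.3,0,0,0,0,-9.7,0,5.6,0,0,0,0,-10.7,0,7.5,0]
}}

```text
time: 12.62
position: [502.6, 46.6, 109.2]
ee_rot: [[0.977, -0.212, 0.001], [-0.212, -0.977, -0.0], [0.001, -0.0, -1.0]]
wrist_force: [1.1, 0.1, 0.5]
opening: -0.001
finger_force: 0.3
```

Request:
{"fn": "send_rows", "kwargs": {
  "increments": [0,0,0,-0.8,0,2,0,0,0,0,-1.9,0,2.8,0,0,0,0,-2,0,3.2,0,0,0,0,-2,0,3.5,0,0,0,0,-2,0,3.8,0,0,0,0,-2,0,4.1,0,0,0,0,-2,0,4.3,0,0,0,0,-2,0,4.3,0]
}}

```text
time: 13.62
position: [484.0, 50.8, 68.0]
ee_rot: [[0.977, -0.212, 0.001], [-0.212, -0.977, 0.0], [0.001, -0.0, -1.0]]
wrist_force: [-2.3, 1.6, 4.0]
opening: -0.003
finger_force: 2.0
```

Request:
{"fn": "send_rows", "kwargs": {
  "increments": [0,0,0,0,0,0.3,0,0,0,0,0,0,0.4,0,0,0,0,0,0,0.4,0]
}}

```text
time: 14.0
position: [484.5, 50.7, 65.8]
ee_rot: [[0.977, -0.211, 0.0], [-0.211, -0.977, -0.0], [0.0, 0.0, -1.0]]
wrist_force: [-7.4, -0.1, 16.8]
opening: -0.001
finger_force: 8.9
```

Request:
{"fn": "send_rows", "kwargs": {
  "increments": [0,0,0,0,0,-3,0,0,0,0,0,0,-8,0,0,0,0,0,0,-13,0,0,0,0,0,0,-14,0,0,0,0,0,0,-14,0]
}}

```text
time: 14.62
position: [483.9, 50.6, 203.0]
ee_rot: [[0.977, -0.212, 0.002], [-0.212, -0.977, -0.0], [0.002, -0.0, -1.0]]
wrist_force: [0.2, -0.0, -1.4]
opening: -0.002
finger_force: 0.0
```

Run:
```python
from h import *
s,p,W=wrist(); z=W[...,2]; J=tojig(W)
print(s['position'],tojig(s['position']),s['joint_pos'])
cv2.imwrite("pics/w3.png",p[:,:,::-1])
for x in (60,40,20,0,-20,-35,-55,-62):
    q=(abs(J[...,0]-x)<4)&(abs(J[...,1]+35)<8)&(z<130); print(x,q.sum(),np.median(z[q]))
m=blobs((z>92)&(z<110)&(J[...,0]<-30),W)[0]; print("collar",J[m].min(0),J[m].max(0))
```

```text
[483.852453    50.57960662 203.0411842 ] [-45.99034462  -0.52989775] [-6.00024967e+00 -6.48141926e+00  1.17887531e+02 -4.70495062e-03
  6.84945963e+01  9.62223177e+01]
60 173 66.80482768088535
40 173 66.6242204431332
20 158 66.50709109566108
0 132 66.52122636060128
-20 144 66.43966036331284
-35 133 66.53148587272551
-55 124 66.46601504830406
-62 115 66.40029293615851
collar [-84.42077236  45.73224894] [-39.16202222  90.63819992]
```

View pics/w3.png

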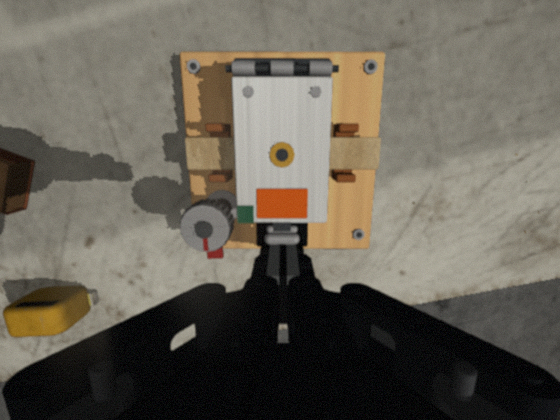

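The leaf is level at 66.5 mm along its whole length, so it is shut and the catch holds it. The wrist view shows the slat under the leaf, the green mark at (246,214) and the collar at (205,228), which measures jig (−61.8, 68.2). Now gripping the collar.

Request:
{"fn": "send_rows", "kwargs": {
  "increments": [0,0,0,-0.8,-3.5,0,8,0,0,0,-1.59,-6.87,0,8,0,0,0,-1.59,-6.87,3,8,0,0,0,-1.59,-6.87,7,8,0,0,0,-1.59,-6.87,10,8,0,0,0,-1.59,-6.87,12,8,0,0,0,-1.59,-6.87,12.6,8,0,0,0,-1.59,-6.87,12.6,8],
  "force": 40
}}

```text
time: 15.68
position: [481.5, 121.1, 75.6]
ee_rot: [[0.977, -0.212, -0.003], [-0.212, -0.977, -0.0], [-0.003, 0.001, -1.0]]
wrist_force: [0.3, 0.1, 0.4]
opening: 0.935
finger_force: 0.0
```

Request:
{"fn": "send_rows", "kwargs": {
  "increments": [0,0,0,0,0,0,3.5,0,0,0,0,0,0,3.5,0,0,0,0,0,0,3.5,0,0,0,0,0,0,3.5,0,0,0,0,0,0,3.5,0,0,0,0,0,0,3.5]
}}

```text
time: 16.42
position: [483.2, 121.4, 78.0]
ee_rot: [[0.977, -0.212, 0.002], [-0.212, -0.977, 0.0], [0.002, -0.001, -1.0]]
wrist_force: [-1.2, 1.9, 5.6]
opening: 0.498
finger_force: 40.8
```

Request:
{"fn": "send_rows", "kwargs": {
  "increments": [0,0,-0.17,0,0,0,3.5,0,0,-0.34,0,0,0,3.5,0,0,-0.51,0,0,0,3.5,0,0,-0.68,0,0,0,3.5,0,0,-0.85,0,0,0,3.5,0,0,-1.02,0,0,0,3.5,0,0,-1.19,0,0,0,3.5,0,0,-1.25,0,0,0,3.5]
}}

```text
time: 17.42
position: [483.0, 121.8, 78.0]
ee_rot: [[0.507, 0.862, 0.001], [0.862, -0.507, 0.001], [0.002, 0.0, -1.0]]
wrist_force: [-1.0, 2.2, 5.6]
opening: 0.503
finger_force: 41.0
```

Request:
{"fn": "send_rows", "kwargs": {
  "increments": [0,0,-0.08,0,0,0,3.5,0,0,-0.16,0,0,0,3.5,0,0,-0.24,0,0,0,3.5,0,0,-0.3,0,0,0,3.5,0,0,-0.3,0,0,0,3.5]
}}

```text
time: 18.05
position: [483.1, 122.6, 78.0]
ee_rot: [[0.233, 0.973, 0.002], [0.973, -0.233, 0.003], [0.004, 0.001, -1.0]]
wrist_force: [-0.5, 6.0, 5.0]
opening: 0.5
finger_force: 41.0
```

Release, rise and check.

Request:
{"fn": "send_rows", "kwargs": {
  "increments": [0,0,0,0,0,0,8,0,0,0,0,0,0,8,0,0,0,0,0,0,8,0,0,0,0,0,0,8,0,0,0,0,0,-4,8,0,0,0,0,0,-9,8,0,0,0,0,0,-13,8,0,0,0,-5,0,-15,8]
}}

```text
time: 19.05
position: [472.2, 73.5, 230.1]
ee_rot: [[0.227, 0.974, 0.005], [0.974, -0.227, -0.0], [0.001, 0.005, -1.0]]
wrist_force: [0.3, -0.4, -0.7]
opening: 0.935
finger_force: 0.0
```

Request:
{"fn": "send_rows", "kwargs": {
  "increments": [0,0,0,-5,0,0,8,0,0,0,-5,0,0,8]
}}

```text
time: 19.3
position: [458.9, 21.6, 227.2]
ee_rot: [[0.236, 0.972, 0.001], [0.972, -0.236, -0.001], [-0.001, 0.001, -1.0]]
wrist_force: [0.1, -0.7, -0.4]
opening: 0.937
finger_force: 0.0
```

Run:
```python
from h import *
s,p,W=wrist(); z=W[...,2]; J=tojig(W)
print(s['position'],tojig(s['position']),s['wrist_force'])
cv2.imwrite("pics/w4.png",p[:,:,::-1])
h=cv2.cvtColor(p,cv2.COLOR_RGB2HSV); red=((h[...,0]<6)|(h[...,0]>174))&(h[...,1]>150)&(h[...,2]>60)&(z>64)&(z<82)
for m in blobs(red,W,2):
    v=J[m].mean(0)-[-62,68]; print("red",J[m].mean(0),z[m].mean(),m.sum(),"angle",np.arctan2(-v[1],-v[0]), (np.arctan2(v[1],v[0])-np.pi)%(2*np.pi))
for x in (60,20,-20,-35,-62):
    q=(abs(J[...,0]-x)<4)&(abs(J[...,1]+15)<8)&(z<130); print(x,q.sum(),np.median(z[q]))
```

```text
[458.89283093  21.58448147 227.21848331] [-64.20019019 -34.1766144 ] [ 0.087908   -0.74934101 -0.35226003]
red [-64.14027302  38.10244906] 75.40736222041348 289 angle 1.499331337794386 1.499331337794386
60 113 66.66735525249351
20 116 66.63938134512244
-20 118 66.44511006784319
-35 109 67.51452448044535
-62 117 67.17891399534238
```

View pics/w4.png

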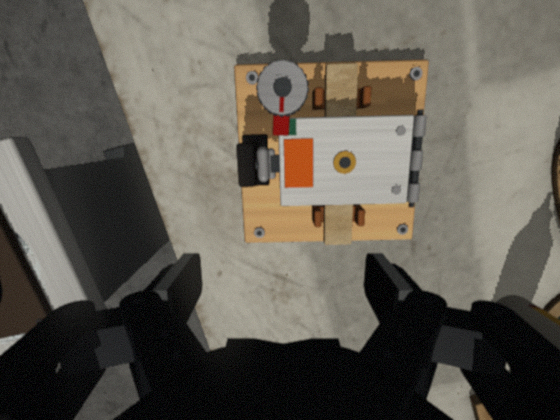

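The red finger at (283,125) lies over the green mark (collar 1.50 rad), the leaf is level and the slat is in place under it. The arm is clear.

```bash
python3 -c "
from workcell import arm
print(arm.hand_in())"
```

```text
the job is handed in; nothing more can be done
None
```

The job is handed in. At the last look the slat was seated in both saddles, the leaf was held shut by the catch, the collar was at its stop (about 1.50 rad) and the arm was clear; no verdict was returned.

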